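Lock the work torch into its charging dock

TASK

Lay the yellow work torch, lights up and wedge nose first, on the blue charging dock, slide it under the slow sprung plunger until its nose is fully home against the stop, and hold it pressed there until the plunger has sunk all the way into the torch's cross groove. Then let go and draw clear, so that the plunger alone keeps the torch docked; leave everything else on the shelf where it is.

Things in the scene. Friction and masses are not known exactly. Their poses are not given: they have to be found in the camera images.
- torch: yellow LED work torch, about 0.28 kg: a bar 180 mm long (its y axis; nose at y = +90 mm, tail at -90), 38 mm wide (x), 30 mm tall (z), flat upright sides, lying on its flat underside with the white lights up. Origin: centre of the underside. Wedge nose: front face 14 mm tall, then the top ramps to the full 30 mm over 28 mm. Red switch 3 mm high on top near the tail
- torch_nose (a point): centre of the torch's nose face, at torch y = +90 mm, 7 mm above its underside; axes as the torch
- torch_groove (a point): middle of the cross groove in the torch's top, level with the top, 45 mm behind the nose; the groove is 16 mm long along the torch, 10 mm deep, and runs across the full width
- torch_grip (a point): a good place to grip, across the 38 mm width among the black ribs near the centre of mass: torch y = -35 mm (125 mm behind the nose), half way up the 30 mm; axes as the torch
- dock: fixed charging dock; origin on the shelf on the channel's centre line. The torch slides along dock +y, torch y parallel to dock y, on a bright metal base plate 6 mm thick (y = -160 to +105 mm, x = -60 to +45 mm), open on top and sides before the mouth at y = -14 mm. Blue stop face at y = +75 mm
- dock_mouth (a point): centre of the guides' mouth, on the plate's top, 6 mm above the shelf; axes as the dock. Guide walls, tops 18 mm above the shelf, are about 51 mm apart at this mouth (dock y = -14 mm), narrow to 43 mm at y = +15 mm and stay 43 mm apart up to the stop
- dock_arm (a point): top of the blue arm over the channel that carries the plunger, on its axis at dock y = +30 mm, 75 mm above the shelf. The arm spans y = 15 to 45 mm, its underside is 58 mm above the shelf, its post is on the -x side. The plunger's knob reaches 90 mm above the shelf at rest, up to 104 mm raised
- dock_stop (a point): point in the middle of the stop face, 13 mm above the shelf, where the centre of the torch's nose face arrives when fully home; axes as the dock
- plunger (a joint): rise of the sprung, oil-damped steel plunger (12 mm thick, round tip, black knob), m, 0 to 0.014. At 0, its lowest, it locks. The torch's wedge lifts it to about 0.009 (push at 30 mm/s or less); with the torch within about 2 mm of the stop it sinks by itself into the groove in 3 to 5 s. A red band shows above the arm while raised. Once released, the locked torch backs off about 2 mm
- plunger_tip (a point): lowest point of the plunger's round tip, on the channel's centre line at dock y = +30 mm, 27 mm above the shelf when the plunger is at 0; z up
- ejector (a joint): travel of the brass sprung contact block, m: at 0 it stands 15 mm proud of the middle of the stop face; pushed in by the torch's nose it is flush at 0.015. It pushes back with 4 N at first, 7 N when flush, and backs the torch off, leaving it loose or half locked, if let go before the plunger is right down. Pushing the torch home takes about 10 to 15 N in all
- chock: red plastic wheel chock, a wedge 120 x 75 x 58 mm; bystander. Origin: centre of the underside
- nut_key: chrome locking wheel nut key lying on its side, 66 mm long, 26 mm thick; bystander. Origin: centre of the underside
- drip_tray: grey plastic open drip tray 260 x 180 x 40 mm; bystander. Origin: centre of the underside
- spray_bottle: closed green spray bottle standing upright, 72 mm across, 187 mm tall; bystander. Origin: centre of the underside
- grease_tin: blue grease tin, 60 mm across, 70 mm tall; bystander. Origin: centre of the underside
- tyre_gauge: black round tyre gauge with steel stem, lying flat, 52 mm across, 96 mm long overall, 18 mm thick; bystander. Origin: centre of the underside
- parts_tub: orange plastic parts bowl, 90 mm across, 50 mm tall; bystander. Origin: centre of the underside
Mind the look-alikes: they are no part of the job. Of the things that look like the torch, take the one that is farthest to the robot's left at the start.

How it is judged:
By the outcome, as a careful person would: the job done as asked, in the order asked, and still so for the second after the job is handed in, with the robot touching nothing.
It also fails if it takes over 54 s, if anything falls off the work surface, if the arm or the gripper's body presses on something with over 40 N, if the wrist force passes 120 N, or if a joint passes its speed limit or range.

ROBOT

A 6-joint arm with a two-finger parallel gripper is mounted at the origin on the work surface. World frame = base frame: x ahead of the robot, y to its left, z up, the work surface at z = 0. Lengths are in m, angles in rad, forces in N, time in s.
With the tool pointing down it reaches from about 0.225 to 0.875 m from the base axis. Payload 3.4 kg.
Tool frame: the origin (TCP) lies at the very end of the fingers, on their centre line; the grasp point (between the pads) lies 19 mm behind it; z points along the fingers, y is the direction in which the jaws open and shut (so a half turn about z gives the same grasp; the last joint's range is limited). The gripper opens to 85 mm and grips with 20 to 120 N. Pads are 22 mm wide; open, the fingers measure 114 mm over their backs; the gripper's body (76 mm by 85 mm) begins 54 mm behind the grasp point. The pads swing forward as they close: fully open they stand 13 mm farther back than shut.
Start: joints at [1.066, 0.276, 1.505, -0, 1.361, -0.121], TCP at [0.215, 0.533, 0.231] pointing down, gripper open.
Joint ranges: [-2.89, 2.89], [-0.75, 2.08], [0.22, 2.7], [-1.18, 4.32], [0.11, 2.71], [-2.7, 2.7]. Speed limits (rad/s): [2.57, 2.57, 3.14, 3.14, 3.14, 3.14].

INTERFACE

Orientations are given as a unit quaternion [w, x, y, z].
In Python, from rig import telemetry, cams, sign_off, spotter gives the robot as it stands.
- The arm moves only by the tool servo_tool, never from a script. Its argument "steps" is a list of rows, each a list of 6 numbers: the shift along the tool's x, y, z in mm, then the turn, a rotation vector about the tool's x, y, z in degrees. In form: [[x, y, z, ax, ay, az], ...]. A call has 1 to 8 rows; each row is the pose to reach, as a shift and turn from the pose commanded when the call began, along the tool's axes at that moment; what a row does not reach only later rows make up. A row lasts 1/10 s, in which the tool goes at most 50 mm and 8.59 degrees, less where a joint would pass 70% of its speed; a pose out of reach is approached as far as the arm can. A call with a gripper value outside its range is refused whole. "hand" is the closure in counts, from 0 (fully open) to 255 (shut), set as the call begins (left out, the last holds). The fingers move at their own pace and stop on an object; "grip_force" is the grip in N (left out, the last holds). Time passes only in rows, so rows that repeat a pose let the fingers close. It gives the time, the measured TCP pose, the force and the opening at its end, in the units of the state.
- telemetry.get_state(): the state, without advancing time (a new reading comes with each control period).
- cams.get_image(name): name is "side" or "top"; returns (picture, depth): 400x640x3 uint8, red, green, blue; 400x640 float32, m along the optical axis (not along the pixel's ray), 0 where there is no reading.
- cams.camera_model(name): a dict with "camera_matrix" (3x3 intrinsics, pixels), "origin" and "rotation" of the camera in the world. Camera axes: x right, y up, looking along -z (the intrinsics and any distortion apply to the point x, -y, -z); pixel columns grow to the right and rows downward; lengths in m; the calibration is good to about 2 mm. A picture is of the moment at which its call begins. camera_model takes no time and is no camera call.
- sign_off(): hands the job in, once; it reports no verdict.
Trained networks look in the newest picture that a camera, given by its name, has taken for a name from the list of things; names that differ only in an ending like _2 or _b are one class to them, and where a whole thing is asked for, a point or a joint stands for the part that bears it (a point fixed in the world has none). Each returns a list of dicts, best first, with "conf" (0 to 1); they miss things now and then, are a little off and sometimes report something else, mostly with a low value. They report only what shows in the picture. A call takes as long as a camera call. They do not tell look-alikes from the thing itself.
- spotter.outline_of(query, camera): "region" (400x640 bool, what is visible of it) and "rect" ([left, top, width, height] in pixels, round what is visible of it).
The state is a dict: "clock": time; "qpos": joint angles; "qd": joint speeds; "effort": joint torques, N m; "position": TCP position; "ee_rot": TCP orientation; "contact_force": force on the tool from outside, world axes, zero at the start; "moment": the same for the moment, N m; "width": finger opening in m.
Only numpy, scipy, OpenCV 4.12 (cv2) and the standard library are available. Lean on these libraries where they do the work, as an engineer would, in place of code of your own. Each camera call takes 0.05 s, during which the arm holds its last target.

## Working session

There is one attempt and no reset: what is moved stays moved. The work goes in short steps, Python scripts to look and compute and a tool call to move; the robot and the scene stay as the last step left them, time stands still between calls to the robot, and variables do not carry over. Pictures are saved under pics/ and viewed, and the job is handed in when it is done.

Besides the shell and the picture viewer there is one more tool, called by a JSON object that holds its "method" and its "body", one argument or row to a line. servo_tool: Moves the arm, as the interface text tells. Its arguments: {"type":"object","properties":{"steps":{"type":"array","items":{"type":"array","items":{"type":"number"}}},"hand":{"type":"number"},"grip_force":{"type":"number"}},"required":["steps"]}

```bash
mkdir -p pics; ls
python3 - <<'E'
from rig import telemetry,cams,spotter
import cv2,numpy as np
print(telemetry.get_state())
for n in("top","side"):
    im,d=cams.get_image(n); cv2.imwrite(f"pics/{n}0.png",im[:,:,::-1]); np.savez(f"{n}0.npz",im=im,d=d)
    m=cams.camera_model(n); print(n,m)
E
```

```text
pics
{'clock': 0.0, 'qpos': array([ 1.06598588e+00,  2.76610975e-01,  1.50611695e+00,  2.09105540e-05,
        1.36071515e+00, -1.21013139e-01]), 'qd': array([ 0.00025813, -0.00015231,  0.00019975,  0.00058071,  0.00025155,
        0.00047459]), 'effort': array([-1.56273627e-04, -4.16792500e+01, -2.45808792e+01, -1.09034270e-04,
        1.13103987e-02,  1.38629571e-05]), 'position': array([0.21505537, 0.53270475, 0.23043706]), 'ee_rot': array([-2.94534703e-04,  1.90725106e-01,  9.81643050e-01, -8.77136050e-04]), 'contact_force': array([0.25482579, 0.09452447, 0.13160174]), 'moment': array([0.06123324, 0.00357386, 0.00668301]), 'width': 0.08535548605632712}
top {'camera_matrix': array([[387.14733891,   0.        , 320.24663336],
       [  0.        , 387.14733891, 202.52562857],
       [  0.        ,   0.        ,   1.        ]]), 'origin': array([ 0.28241246, -0.02269519,  1.10028765]), 'rotation': array([ 0.70653211,  0.06177362, -0.06399958, -0.70206869])}
side {'camera_matrix': array([[507.21659244,   0.        , 318.78742867],
       [  0.        , 507.21659244, 202.47320515],
       [  0.        ,   0.        ,   1.        ]]), 'origin': array([-0.02554084, -1.26911281,  1.20875307]), 'rotation': array([ 0.88667522,  0.41947949, -0.08332731, -0.1757856 ])}
```

View pics/top0.png

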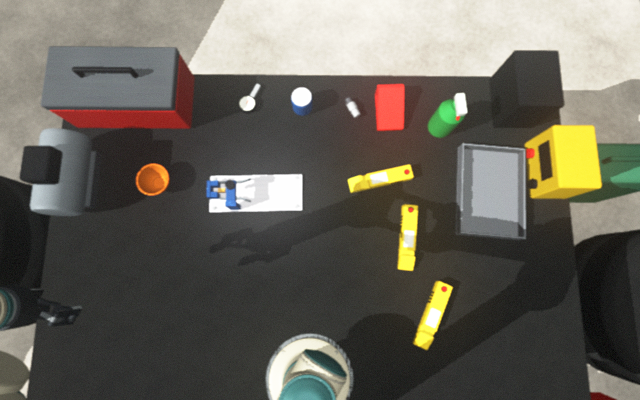

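View pics/side0.png

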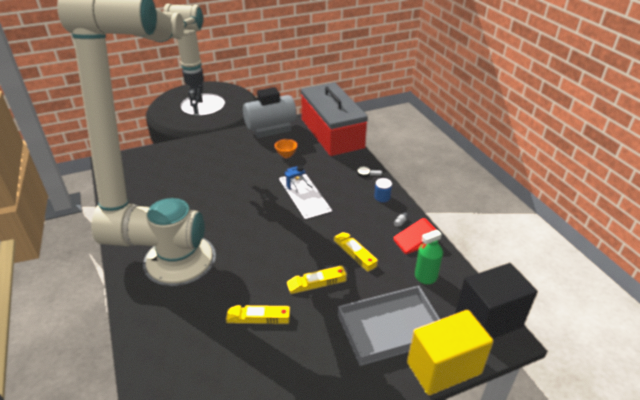

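The top picture shows the following:
- **Yellow torches:** A is at (380,178), B at (408,237) and C at (433,315). The yellow box at (565,162) is not a torch.
- **Choice:** the robot's left is image left, so A is the one farthest left. Its nose is at (350,184) and its switch at (407,170).
- **Dock:** it is at (250,193), with the arm near (225,193) and the mouth facing image right.

Next I'll measure these and check A in a close crop.

```bash
cat > h.py <<'E'
import numpy as np,cv2
from scipy.spatial.transform import Rotation as R
def pts(d,m,mask=None):
    K=m["camera_matrix"];q=m["rotation"];Rm=R.from_quat([q[1],q[2],q[3],q[0]]).as_matrix()
    v,u=np.mgrid[0:d.shape[0],0:d.shape[1]]
    X=np.stack([(u-K[0,2])/K[0,0]*d,-(v-K[1,2])/K[1,1]*d,-d],-1)
    return X@Rm.T+m["origin"]
def proj(P,m):
    K=m["camera_matrix"];q=m["rotation"];Rm=R.from_quat([q[1],q[2],q[3],q[0]]).as_matrix()
    c=(np.atleast_2d(P)-m["origin"])@Rm
    return np.stack([K[0,0]*c[:,0]/-c[:,2]+K[0,2],K[1,1]*-c[:,1]/-c[:,2]+K[1,2]],-1)
E
python3 - <<'E'
from h import *
from rig import cams,spotter
Z={n:np.load(n+"0.npz") for n in("top","side")}
for n in("top","side"):
    P=pts(Z[n]["d"],cams.camera_model(n))
    for q in("torch","dock"):
        for r in spotter.outline_of(q,n):
            g=r["region"]&(Z[n]["d"]>0); p=P[g]
            k=(p[:,2]>.018)
            k&= p[:,2]<.12
            (c,s,a)=cv2.minAreaRect((p[k,:2]*1000).astype(np.float32)) if k.sum()>5 else (0,0,0)
            print(n,q,round(r["conf"],2),r["rect"],g.sum(),np.median(p,0).round(3),c,s,a)
im=Z["top"]["im"]
c=np.hstack([cv2.resize(im[155:205,340:420],(640,400),interpolation=3)]);cv2.imwrite("pics/A.png",c[:,:,::-1])
c=cv2.resize(im[165:220,200:310],(800,400),interpolation=3);cv2.imwrite("pics/D.png",c[:,:,::-1])
c=cv2.resize(Z["side"]["im"][150:280,260:390],(600,600),interpolation=3);cv2.imwrite("pics/S.png",c[:,:,::-1])
E
```

```text
top torch 0.8 [415.1, 279.9, 37.0, 67.5] 1215 [ 0.174 -0.328  0.027] (172.08016967773438, -331.41180419921875) (40.536521911621094, 177.55010986328125) 66.35615539550781
top torch 0.74 [398.9, 203.9, 17.6, 66.5] 973 [ 0.38  -0.268  0.028] (382.86346435546875, -270.9390869140625) (39.51434326171875, 175.22621154785156) 84.21720123291016
top torch 0.71 [345.9, 165.7, 66.2, 26.4] 882 [ 0.547 -0.195  0.028] (548.8795166015625, -197.02394104003906) (38.716312408447266, 176.3378143310547) 13.053706169128418
top dock 0.95 [204.8, 177.0, 97.7, 37.1] 3258 [0.506 0.165 0.006] (497.7264099121094, 232.54388427734375) (88.04425048828125, 116.28438568115234) 6.03012752532959
top dock 0.55 [345.8, 166.0, 69.1, 24.2] 937 [ 0.547 -0.198  0.028] (549.533447265625, -198.4969482421875) (39.54930877685547, 179.67068481445312) 13.580349922180176
side torch 0.93 [288.4, 268.9, 54.6, 26.7] 798 [ 0.374 -0.281  0.025] (378.486572265625, -272.8693542480469) (47.72446823120117, 170.3282470703125) 85.50576782226562
side torch 0.84 [333.2, 235.6, 41.0, 35.2] 659 [ 0.543 -0.21   0.026] (546.174072265625, -204.13394165039062) (44.89781951904297, 173.27503967285156) 13.192837715148926
```

View pics/A.png

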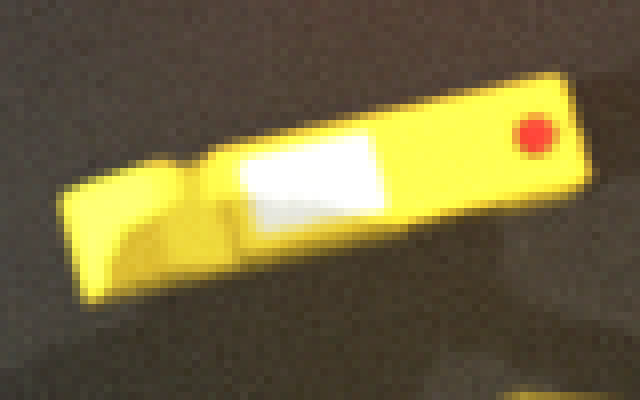

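View pics/D.png

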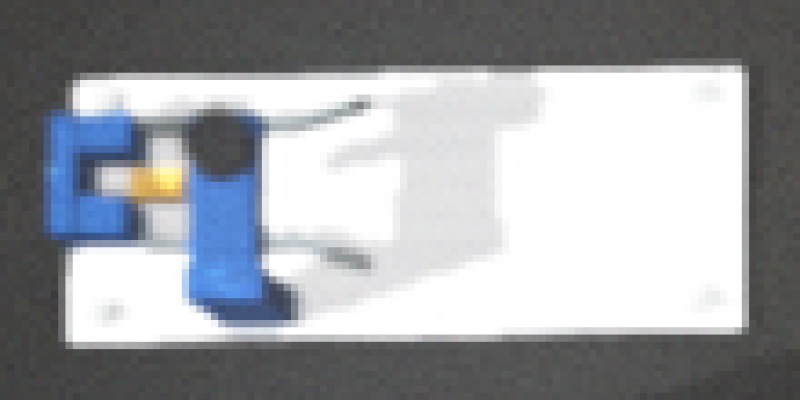

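View pics/S.png

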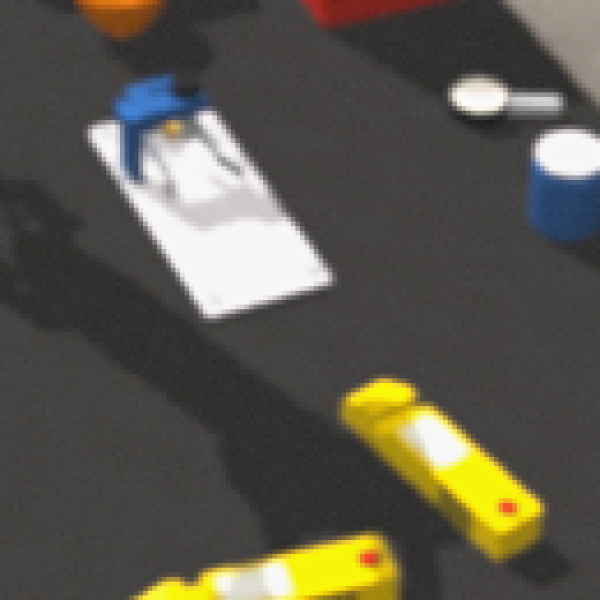

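Crop A has the wedge nose at left, the groove, white light and red switch on top, so it is the torch lying lights up. The dock crop shows the post towards the robot, so dock +x is about world +x and dock +y about world +y. Now the precise poses.

Run:
```python
from h import *
from rig import cams
def onplane(uv,m,z):
    K=m["camera_matrix"];q=m["rotation"];Rm=R.from_quat([q[1],q[2],q[3],q[0]]).as_matrix()
    uv=np.atleast_2d(uv).astype(float)
    r=np.stack([(uv[:,0]-K[0,2])/K[0,0],-(uv[:,1]-K[1,2])/K[1,1],-np.ones(len(uv))],-1)@Rm.T
    t=(z-m["origin"][2])/r[:,2]; return m["origin"]+r*t[:,None]
Z=np.load("top0.npz");m=cams.camera_model("top");im=Z["im"];P=pts(Z["d"],m)
# rectified views, 0.5mm/px
def rect(x0,x1,y0,y1,z,name,mm=0.5):
    nx=int((x1-x0)*1000/mm);ny=int((y1-y0)*1000/mm)
    I,J=np.mgrid[0:nx,0:ny]
    X=x1-(I+.5)*mm/1000;Y=y1-(J+.5)*mm/1000
    uv=proj(np.stack([X.ravel(),Y.ravel(),np.full(X.size,z)],-1),m).reshape(nx,ny,2).astype(np.float32)
    o=cv2.remap(im,uv[...,0],uv[...,1],cv2.INTER_CUBIC);return o,X,Y
o,X,Y=rect(.41,.58,0.02,.32,.006,"d");cv2.imwrite("pics/rd.png",o[:,:,::-1])
mk=(o.min(2)>120).astype(np.uint8);mk=cv2.morphologyEx(mk,cv2.MORPH_CLOSE,np.ones((9,9)))
cs=max(cv2.findContours(mk,0,2)[0],key=cv2.contourArea)[:,0]
w=np.stack([.58*1000-cs[:,1]*.5-.25,.32*1000-cs[:,0]*.5-.25],-1).astype(np.float32)
print("plate",cv2.minAreaRect(w),cv2.boxPoints(cv2.minAreaRect(w)))
# edge fits
c=w
for nm,k in(("low x",(c[:,0]<np.interp(c[:,1],[0,400],[460,460]))&(c[:,1]>70)&(c[:,1]<270)),("hi x",(c[:,0]>530)&(c[:,1]>70)&(c[:,1]<270)),("low y",(c[:,1]<60)&(c[:,0]>460)&(c[:,0]<540))):
    p=c[k]; 
    if len(p)<5: print(nm,len(p));continue
    v=cv2.fitLine(p,cv2.DIST_HUBER,0,.01,.01).ravel();print(nm,len(p),v)
o,X,Y=rect(.48,.62,-.30,-.09,.030,"t");cv2.imwrite("pics/rt.png",o[:,:,::-1])
# torch depth top
g=(P[...,2]>.024)&(P[...,2]<.034)&(abs(P[...,0]-.55)<.08)&(abs(P[...,1]+.197)<.11)
p=P[g];print("torch top",cv2.minAreaRect((p[:,:2]*1000).astype(np.float32)),np.median(p[:,2]))
v=cv2.fitLine((p[:,:2]*1000).astype(np.float32),cv2.DIST_HUBER,0,.01,.01).ravel();print(v,np.degrees(np.arctan2(-v[0],v[1])))
# switch / white plate depths
g=(abs(P[...,0]-.5)<.03)&(P[...,1]>.06)&(P[...,1]<.12);print("plate z",np.median(P[g][:,2]))
g=(abs(P[...,0]-.45)<.03)&(P[...,1]>-.1)&(P[...,1]<-.02);print("table z",np.median(P[g][:,2]))
```

```text
plate ((507.4283752441406, 161.09214782714844), (112.07473754882812, 271.1925354003906), 1.4634425640106201) [[447.94626  295.21304 ]
 [454.87228   24.108955]
 [566.9105    26.971252]
 [559.9845   298.07535 ]]
low x 30 [ 2.6100131e-02 -9.9965936e-01  4.5193332e+02  1.7943333e+02]
hi x 44 [ 1.7752124e-01 -9.8411697e-01  5.5560687e+02  1.8380859e+02]
low y 8 [9.9983448e-01 1.8194009e-02 4.8175000e+02 2.5875000e+01]
torch top ((512.69873046875, -212.34829711914062), (118.27482604980469, 168.4691925048828), 12.739757537841797) 0.02905334252115699
[ 2.1785465e-01 -9.7598124e-01  5.5216760e+02 -2.1169324e+02] -167.41693
plate z 0.005280543009347882
table z -0.0008151722215506974
```

View pics/rd.png

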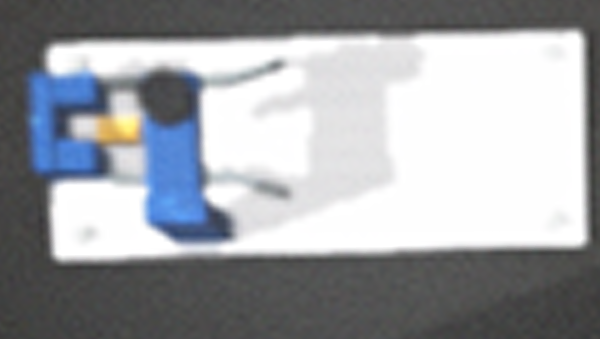

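View pics/rt.png

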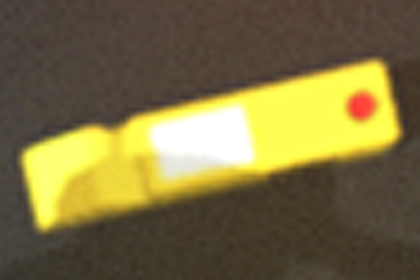

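```bash
cat >> h.py <<'E'
def delta(target,yaw_y):
    """target TCP (m), yaw_y: world angle deg of tool y axis (mod 180), tool vertical -> tool-frame mm, rotvec deg"""
    from rig import telemetry
    s=telemetry.get_state();q=s["ee_rot"];T=R.from_quat([q[1],q[2],q[3],q[0]])
    d=T.inv().apply(np.array(target)-s["position"])*1000
    best=None
    for k in(0,180):
        a=np.radians(yaw_y+k);y=np.array([np.cos(a),np.sin(a),0]);z=np.array([0,0,-1.]);x=np.cross(y,z)
        G=R.from_matrix(np.stack([x,y,z],1));r=np.degrees((T.inv()*G).as_rotvec())
        if best is None or np.linalg.norm(r)<np.linalg.norm(best):best=r
    print("t",round(s["clock"],2),"pos",(s["position"]*1000).round(1),"delta mm",d.round(1),"rot",best.round(2),"F",s["contact_force"].round(1),"w",round(s["width"]*1000,1),"q",s["qpos"].round(2))
E
python3 - <<'E'
from h import *
from rig import cams
delta([.557,-.2304,.231],13.2)
# model overlay
m=cams.camera_model("top");im=np.load("top0.npz")["im"][:,:,::-1].copy()
S=4;big=cv2.resize(im[150:225,195:425],None,fx=S*.85,fy=S*.85,interpolation=3);f=S*.85
def fr(o,yaw,L):
    c,s=np.cos(np.radians(yaw)),np.sin(np.radians(yaw));L=np.array(L,float)/1000
    return np.stack([o[0]+L[:,0]*c-L[:,1]*s,o[1]+L[:,0]*s+L[:,1]*c,L[:,2]],-1)
def dr(W,col,closed=True):
    p=((proj(W,m)+.5-[195,150])*f).round().astype(np.int32);cv2.polylines(big,[p],closed,col,1)
t=lambda L,c,cl=True:dr(fr((.549,-.1963),13.2,L),c,cl)
d=lambda L,c,cl=True:dr(fr((.5141,.1886),1.48,L),c,cl)
t([(-19,-90,30),(19,-90,30),(19,62,30),(-19,62,30)],(255,0,0));t([(-19,62,30),(-19,90,14),(19,90,14),(19,62,30)],(0,0,255),False)
t([(-19,37,30),(19,37,30)],(0,255,0));t([(-19,53,30),(19,53,30)],(0,255,0))
d([(-60,-160,6),(45,-160,6),(45,105,6),(-60,105,6)],(0,0,255))
for s in(-1,1): d([(s*25.5,-14,18),(s*21.5,15,18),(s*21.5,75,18)],(0,200,0),False)
th=np.linspace(0,6.28,30);d([(9*np.cos(a),30+9*np.sin(a),90) for a in th],(0,255,255))
cv2.imwrite("pics/ov.png",big)
E
```

```text
t 0.3 pos [215.2 533.1 231. ] delta mm [-6.028e+02 -5.800e+02  3.000e-01] rot [-3.000e-02  1.000e-02  5.481e+01] F [ 0.4 -0.3 -1. ] w 85.4 q [ 1.07  0.28  1.51 -0.    1.36 -0.12]
```

View pics/ov.png

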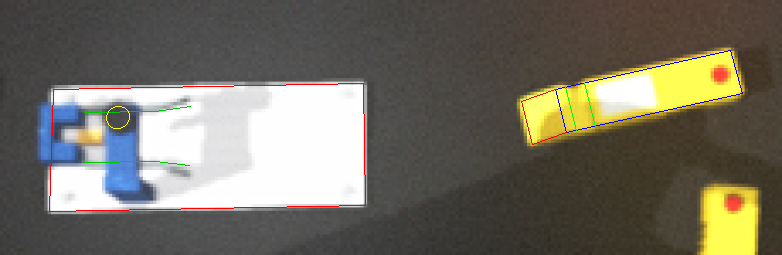

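The overlay fits the plate, knob and torch to about a pixel, and the guide walls sit evenly about the modelled centre line. Moving to above the torch.

{"method": "servo_tool", "body": {
  "steps": [
    [-36,-35,0,0,0,7],
    [-72,-69,0,0,0,14],
    [-108,-104,0,0,0,21],
    [-144,-139,0,0,0,28],
    [-180,-173,0,0,0,35],
    [-216,-208,0,0,0,42],
    [-252,-242,0,0,0,48],
    [-288,-277,0,0,0,54.8]
  ],
  "hand": 0,
  "grip_force": 60
}}

```text
clock: 1.1
position: [0.379, 0.1669, 0.2316]
ee_rot: [0.0, 0.623, 0.782, 0.001]
contact_force: [0.2, 0.8, 1.0]
width: 0.0852
```

```bash
python3 -c "
from h import *
delta([.557,-.2304,.12],13.2)"
```

```text
t 1.1 pos [379.  166.9 231.6] delta mm [-427.1   84.2  111.6] rot [ 0.07 -0.01 -0.24] F [0.2 0.8 1. ] w 85.2 q [0.25 0.03 1.81 0.   1.3  0.02]
```

{"method": "servo_tool", "body": {
  "steps": [
    [-48,9,0,0,0,0],
    [-96,18,0,0,0,0],
    [-144,28,0,0,0,0],
    [-192,37,0,0,0,0],
    [-240,47,0,0,0,0],
    [-288,56,0,0,0,0],
    [-336,66,20,0,0,0],
    [-384,75,40,0,0,0]
  ]
}}

```text
clock: 1.9
position: [0.5383, -0.1854, 0.1936]
ee_rot: [0.001, 0.621, 0.784, 0.0]
contact_force: [-0.2, 0.5, -0.1]
width: 0.0854
```

{"method": "servo_tool", "body": {
  "steps": [
    [0,0,0,0,0,0],
    [0,0,0,0,0,0]
  ]
}}

```text
clock: 2.1
position: [0.5368, -0.1837, 0.1923]
ee_rot: [-0.001, 0.622, 0.783, -0.0]
contact_force: [-0.3, -0.0, 0.2]
width: 0.0856
```

```bash
python3 -c "
from h import *
delta([.557,-.2304,.12],13.2)"
```

```text
t 2.1 pos [ 536.8 -183.7  192.3] delta mm [-50.3   9.3  72.2] rot [-0.11 -0.13 -0.1 ] F [-0.3 -0.   0.2] w 85.6 q [-0.45  0.29  1.58  0.    1.27 -0.68]
```

{"method": "servo_tool", "body": {
  "steps": [
    [-30,5,20,0,0,0],
    [-50,9,60,0,0,0],
    [-50,9,100,0,0,0],
    [-50,9,130,0,0,0],
    [-50,9,130,0,0,0],
    [-50,9,130,0,0,0]
  ]
}}

```text
clock: 2.7
position: [0.5577, -0.2287, 0.0646]
ee_rot: [0.0, 0.621, 0.784, 0.0]
contact_force: [0.2, 0.5, 0.6]
width: 0.0854
```

Run:
```python
from h import *
from rig import cams
im,_=cams.get_image("side")
cv2.imwrite("pics/s1.png",cv2.resize(im[180:310,270:430],(738,600),interpolation=3)[:,:,::-1])
im,_=cams.get_image("top")
cv2.imwrite("pics/t1.png",cv2.resize(im[130:230,320:450],(780,600),interpolation=3)[:,:,::-1])
delta([.557,-.2304,.003],13.2)
```

```text
t 2.8 pos [ 559.  -229.8   66.1] delta mm [ 0.  -2.3 63.1] rot [0.2  0.17 0.07] F [-0.2 -0.5  0.2] w 85.5 q [-0.51  0.45  1.68  0.    1.01 -0.74]
```

View pics/s1.png

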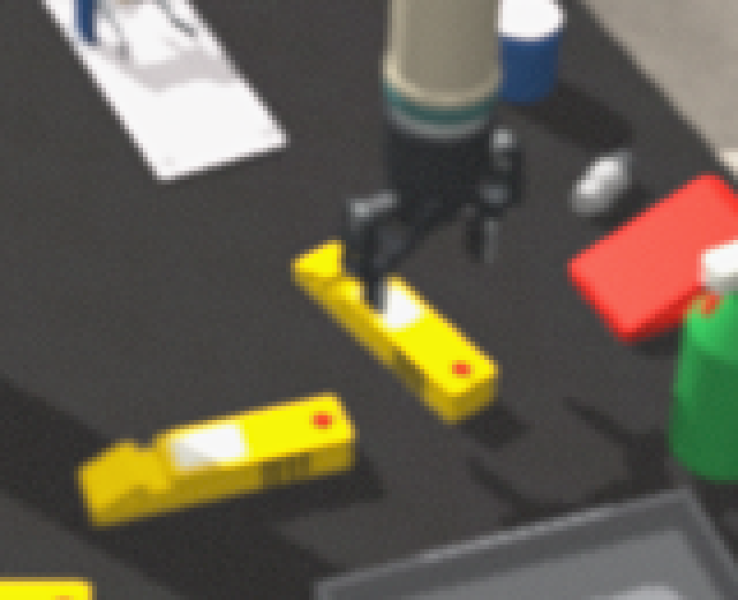

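View pics/t1.png

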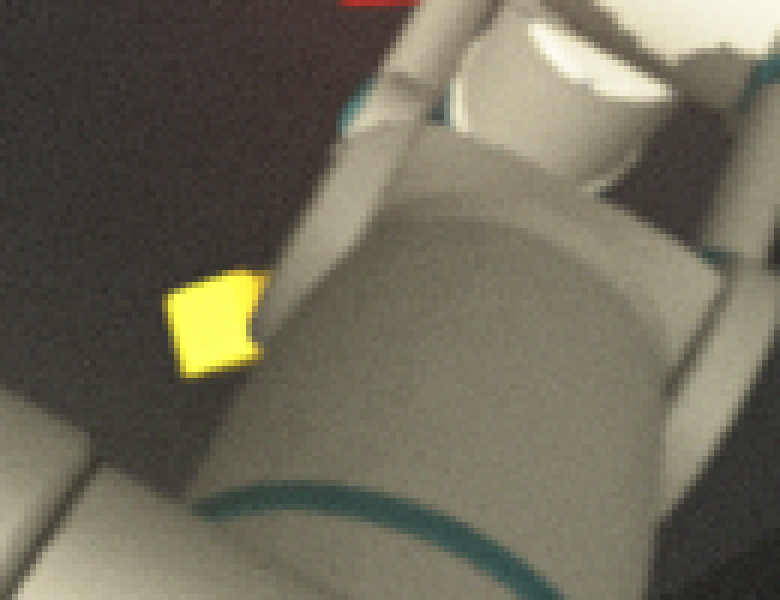

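The side view has the open fingers straddling the torch at the ribs, with the near finger at (372,290). Descending and closing.

{"method": "servo_tool", "body": {
  "steps": [
    [0,-2,20,0,0,0],
    [0,-2,40,0,0,0],
    [0,-2,54,0,0,0],
    [0,-2,61,0,0,0],
    [0,-2,61,0,0,0],
    [0,-2,61,0,0,0]
  ]
}}

```text
clock: 3.4
position: [0.5565, -0.2306, 0.0039]
ee_rot: [0.001, 0.621, 0.784, 0.0]
contact_force: [-0.7, 0.0, 0.9]
width: 0.0852
```

{"method": "servo_tool", "body": {
  "steps": [
    [0,0,0,0,0,0],
    [0,0,0,0,0,0],
    [0,0,0,0,0,0],
    [0,0,0,0,0,0],
    [0,0,0,0,0,0],
    [0,0,0,0,0,0],
    [0,0,0,0,0,0],
    [0,0,0,0,0,0]
  ],
  "hand": 255,
  "grip_force": 60
}}

```text
clock: 4.2
position: [0.5557, -0.2305, 0.0031]
ee_rot: [0.0, 0.621, 0.784, 0.0]
contact_force: [0.0, -0.2, 5.4]
width: 0.0373
```

```bash
python3 -c "
from h import *
delta([.557,-.2304,.05],13.2)"
```

```text
t 4.2 pos [ 555.7 -230.5    3.1] delta mm [ -0.2   1.3 -46.9] rot [0.04 0.04 0.01] F [ 0.  -0.2  5.4] w 37.3 q [-0.51  0.52  1.75 -0.    0.88 -0.74]
```

{"method": "servo_tool", "body": {
  "steps": [
    [0,0,-10,0,0,0],
    [0,0,-30,0,0,0],
    [0,0,-50,0,0,0],
    [0,0,-50,0,0,0]
  ]
}}

```text
clock: 4.6
position: [0.5571, -0.2311, 0.0548]
ee_rot: [0.002, 0.621, 0.784, 0.0]
contact_force: [0.7, -0.6, -2.4]
width: 0.0369
```

```bash
python3 -c "
from h import *
delta([.518,.0387,.04],1.48)"
```

```text
t 4.6 pos [ 557.1 -231.1   54.8] delta mm [271.6  23.5  14. ] rot [ 0.24  0.17 11.73] F [ 0.7 -0.6 -2.4] w 36.9 q [-0.51  0.46  1.69  0.    0.98 -0.74]
```

{"method": "servo_tool", "body": {
  "steps": [
    [40,3,0,0,0,2],
    [80,7,0,0,0,4],
    [120,10,0,0,0,6],
    [160,14,0,0,0,8],
    [200,17,0,0,0,10],
    [240,21,6,0,0,11.7],
    [272,23.5,12,0,0,11.7],
    [272,23.5,12,0,0,11.7]
  ]
}}

```text
clock: 5.4
position: [0.5129, 0.0436, 0.0387]
ee_rot: [-0.003, 0.696, 0.718, -0.001]
contact_force: [0.2, -0.4, -2.7]
width: 0.0369
```

{"method": "servo_tool", "body": {
  "steps": [
    [0,0,0,0,0,0],
    [0,0,0,0,0,0]
  ]
}}

```text
clock: 5.6
position: [0.5164, 0.0393, 0.0402]
ee_rot: [0.0, 0.698, 0.716, -0.0]
contact_force: [-0.1, -0.2, -2.5]
width: 0.0371
```

Run:
```python
from h import *
from rig import cams
im,_=cams.get_image("side")
cv2.imwrite("pics/s2.png",cv2.resize(im[140:250,250:390],(763,600),interpolation=3)[:,:,::-1])
im,d=cams.get_image("top");np.savez("top2.npz",im=im,d=d)
cv2.imwrite("pics/t2.png",cv2.resize(im[140:240,190:340],(780,520),interpolation=3)[:,:,::-1])
delta([.518,.0387,.0097],1.48)
```

```text
t 5.7 pos [516.6  38.9  40.4] delta mm [-0.2  1.4 30.7] rot [ 0.02  0.01 -0.05] F [-0.  -1.5 -3.1] w 37.0 q [-0.06  0.37  1.9  -0.    0.87 -0.08]
```

View pics/s2.png

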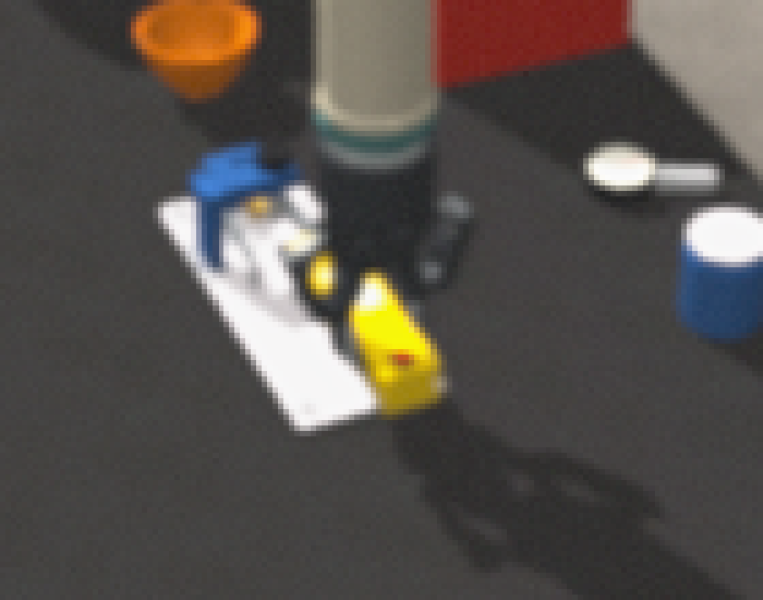

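View pics/t2.png

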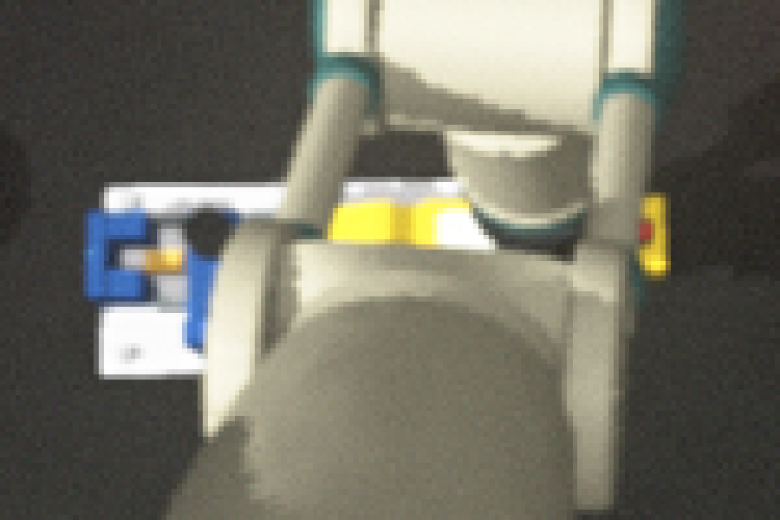

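Run:
```python
from h import *
from rig import cams
m=cams.camera_model("top");im=np.load("top2.npz")["im"][:,:,::-1]
f=5.2;big=cv2.resize(im[140:240,190:340],None,fx=f,fy=f,interpolation=3)
g=np.array([.5168,.0389]);yaw=np.radians(1.48);c,s=np.cos(yaw),np.sin(yaw);zb=.0373
def P(L):
    L=np.array(L,float)/1000;y=L[:,1]+.035
    return np.stack([g[0]+L[:,0]*c-y*s,g[1]+L[:,0]*s+y*c,zb+L[:,2]],-1)
for L in([(-19,-90,30),(19,-90,30),(19,62,30),(-19,62,30)],[(-19,37,30),(19,37,30)],[(-19,53,30),(19,53,30)],[(-19,90,14),(19,90,14)]):
    p=((proj(P(L),m)+.5-[190,140])*f).round().astype(np.int32);cv2.polylines(big,[p],True,(255,0,0),1)
cv2.imwrite("pics/ov2.png",big)
```

```text
(no output)
```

View pics/ov2.png

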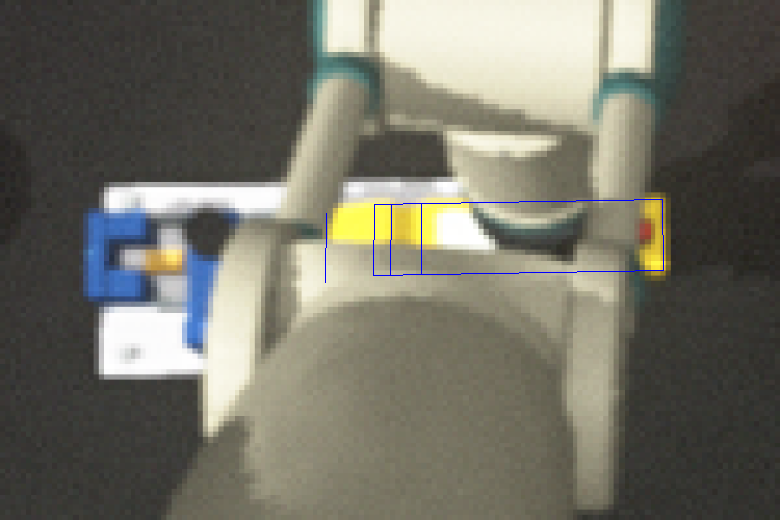

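The overlay shows the held torch where predicted, within about 1–2 mm. Lowering onto the plate.

{"method": "servo_tool", "body": {
  "steps": [
    [0,1,12,0,0,0],
    [0,1,22,0,0,0],
    [0,1,27,0,0,0],
    [0,1,29,0,0,0],
    [0,1,30,0,0,0],
    [0,1,30.5,0,0,0],
    [0,1,30.5,0,0,0]
  ]
}}

```text
clock: 6.4
position: [0.5174, 0.04, 0.0101]
ee_rot: [0.0, 0.698, 0.716, 0.0]
contact_force: [0.4, 0.1, -1.9]
width: 0.0368
```

```bash
python3 -c "
from h import *
delta([.518,.0387,.0097],1.48)
delta([.518-.05*.0258,.0387+.05,.0097],1.48)"
```

```text
t 6.4 pos [517.4  40.   10.1] delta mm [-1.3  0.6  0.4] rot [ 0.03 -0.    0.03] F [ 0.4  0.1 -1.9] w 36.8 q [-0.06  0.42  1.93  0.    0.8  -0.08]
t 6.4 pos [517.4  40.   10.1] delta mm [48.7  0.6  0.4] rot [ 0.03 -0.    0.03] F [ 0.4  0.1 -1.9] w 36.8 q [-0.06  0.42  1.93  0.    0.8  -0.08]
```

{"method": "servo_tool", "body": {
  "steps": [
    [0,0,0.7,0,0,0],
    [0,0,0.7,0,0,0],
    [0,0,1.2,0,0,0],
    [0,0,1.2,0,0,0]
  ]
}}

```text
clock: 6.8
position: [0.5173, 0.04, 0.0091]
ee_rot: [0.0, 0.698, 0.716, 0.0]
contact_force: [0.2, -0.5, 0.3]
width: 0.0374
```

{"method": "servo_tool", "body": {
  "steps": [
    [3,0,0,0,0,0],
    [6,0,0,0,0,0],
    [9,0,0,0,0,0],
    [12,0,0,0,0,0],
    [15,0,0,0,0,0],
    [18,0,0,0,0,0],
    [21,0,0,0,0,0],
    [24,0,0,0,0,0]
  ]
}}

```text
clock: 7.6
position: [0.5169, 0.0639, 0.0091]
ee_rot: [0.0, 0.698, 0.716, 0.0]
contact_force: [0.6, -5.2, 5.2]
width: 0.0372
```

{"method": "servo_tool", "body": {
  "steps": [
    [3,0,0,0,0,0],
    [6,0,0,0,0,0],
    [9,0,0,0,0,0],
    [12,0,0,0,0,0],
    [15,0,0,0,0,0],
    [18,0,0,0,0,0],
    [21,0,0,0,0,0]
  ]
}}

```text
clock: 8.3
position: [0.5162, 0.0849, 0.0091]
ee_rot: [0.0, 0.698, 0.717, 0.0]
contact_force: [0.1, -4.3, 5.2]
width: 0.0371
```

Run:
```python
from h import *
from rig import cams
im,d=cams.get_image("top")
cv2.imwrite("pics/t3.png",cv2.resize(im[140:240,190:340],(780,520),interpolation=3)[:,:,::-1])
im,d=cams.get_image("side")
cv2.imwrite("pics/s3.png",cv2.resize(im[140:250,250:390],(763,600),interpolation=3)[:,:,::-1])
delta([.5141+.0258*.05,.1886-.05,.0091],1.48)
```

```text
t 8.4 pos [516.2  85.3   9.1] delta mm [53.3  0.6 -0. ] rot [ 0.03 -0.01  0.05] F [ 0.2 -3.2  5.3] w 37.3 q [0.03 0.42 1.92 0.   0.8  0.  ]
```

View pics/t3.png

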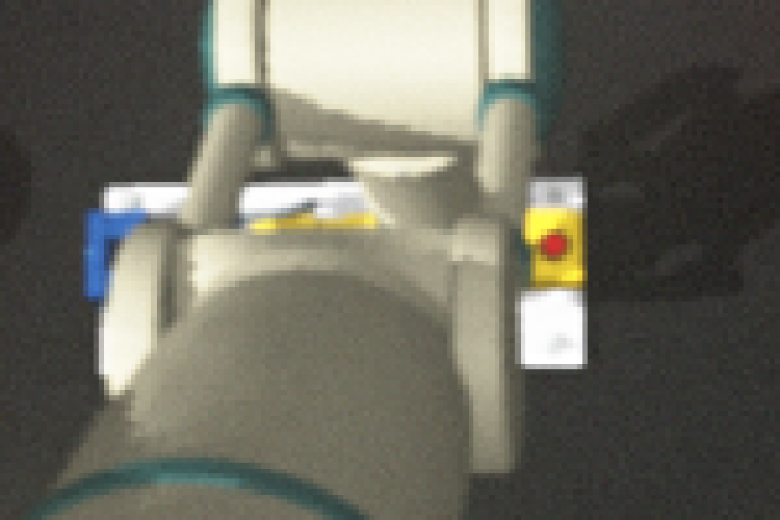

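View pics/s3.png

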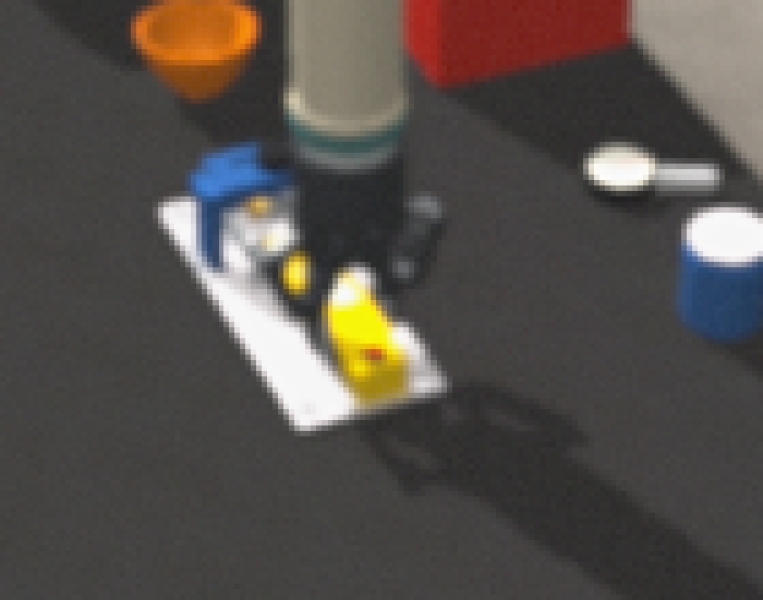

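The torch is in the guides with almost no side force, so I'll carry on at 25 mm/s.

{"method": "servo_tool", "body": {
  "steps": [
    [2.5,0,0,0,0,0],
    [5,0,0,0,0,0],
    [7.5,0,0,0,0,0],
    [10,0,0,0,0,0],
    [12.5,0,0,0,0,0],
    [15,0,0,0,0,0],
    [17.5,0,0,0,0,0],
    [20,0,0,0,0,0]
  ]
}}

```text
clock: 9.2
position: [0.5156, 0.1048, 0.0091]
ee_rot: [0.0, 0.698, 0.716, -0.0]
contact_force: [0.1, -4.6, 5.5]
width: 0.0366
```

{"method": "servo_tool", "body": {
  "steps": [
    [2.5,0,0,0,0,0],
    [5,0,0,0,0,0],
    [7.5,0,0,0,0,0],
    [10,0,0,0,0,0],
    [12.5,0,0,0,0,0],
    [15,0,0,0,0,0],
    [17.5,0,0,0,0,0],
    [20,0,0,0,0,0]
  ]
}}

```text
clock: 10.0
position: [0.5151, 0.12, 0.0091]
ee_rot: [0.003, 0.696, 0.718, -0.003]
contact_force: [1.0, -25.4, 6.2]
width: 0.0371
```

```bash
python3 -c "
from h import *
delta([.5141+.0258*.05,.1886-.05,.0091],1.48)"
```

```text
t 10.0 pos [515.1 120.    9.1] delta mm [18.6  0.8 -0.2] rot [-0.02  0.47  0.24] F [  1.  -25.4   6.2] w 37.1 q [ 0.1   0.43  1.9  -0.01  0.81  0.08]
```

Force has risen to 25 N, with the wedge at the damped plunger. I'll hold briefly to see whether it settles.

{"method": "servo_tool", "body": {
  "steps": [
    [0,0,0,0,0,0],
    [0,0,0,0,0,0],
    [0,0,0,0,0,0]
  ]
}}

```text
clock: 10.3
position: [0.5149, 0.1233, 0.0091]
ee_rot: [0.001, 0.697, 0.717, -0.001]
contact_force: [-0.9, -8.2, 6.2]
width: 0.0368
```

Run:
```python
from h import *
from rig import cams
im,d=cams.get_image("top")
cv2.imwrite("pics/t4.png",cv2.resize(im[140:240,190:340],(780,520),interpolation=3)[:,:,::-1])
im,d=cams.get_image("side")
cv2.imwrite("pics/s4.png",cv2.resize(im[150:230,260:360],(750,600),interpolation=3)[:,:,::-1])
delta([.5141+.0258*.05,.1886-.05,.0091],1.48)
```

```text
t 10.4 pos [514.9 123.8   9.1] delta mm [14.8  0.9 -0.1] rot [-0.01  0.1   0.06] F [-0.8 -6.8  4.9] w 36.8 q [ 0.11  0.43  1.9  -0.    0.81  0.08]
```

View pics/t4.png

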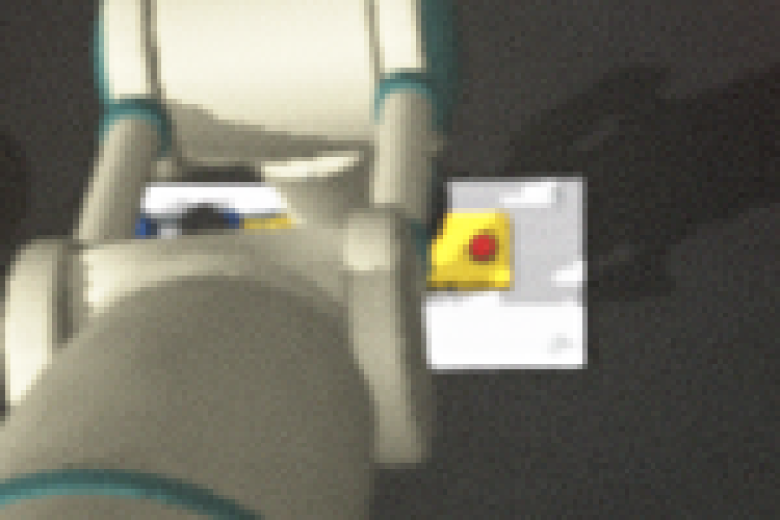

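View pics/s4.png

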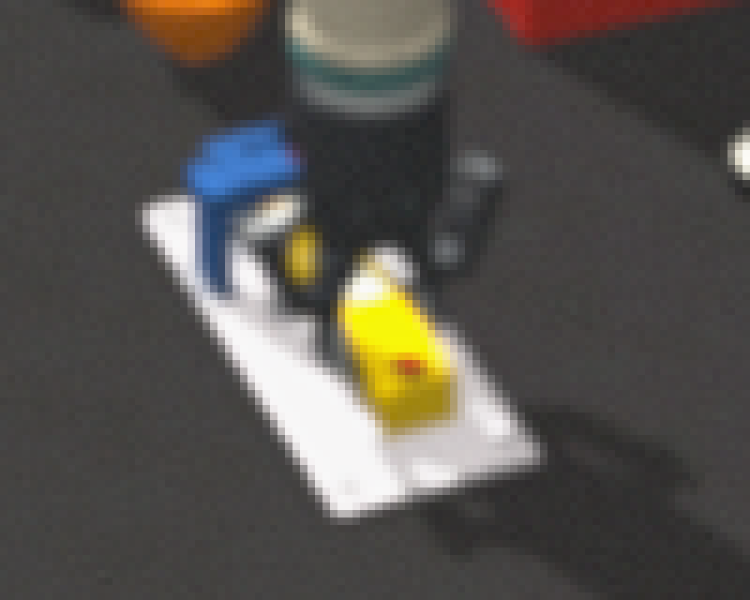

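The force eased to 7 N and the red band shows at about (292,155), so the wedge is lifting the plunger. Pushing on, more slowly.

{"method": "servo_tool", "body": {
  "steps": [
    [1.5,0,0,0,0,0],
    [3,0,0,0,0,0],
    [4.5,0,0,0,0,0],
    [6,0,0,0,0,0],
    [7.5,0,0,0,0,0],
    [9,0,0,0,0,0]
  ]
}}

```text
clock: 11.0
position: [0.5148, 0.1318, 0.0091]
ee_rot: [0.001, 0.697, 0.717, -0.001]
contact_force: [0.8, -13.2, 6.0]
width: 0.0373
```

{"method": "servo_tool", "body": {
  "steps": [
    [1,0,0,0,0,0],
    [2,0,0,0,0,0],
    [3,0,0,0,0,0],
    [4,0,0,0,0,0]
  ]
}}

```text
clock: 11.4
position: [0.5146, 0.136, 0.0091]
ee_rot: [0.001, 0.697, 0.717, -0.001]
contact_force: [0.5, -11.7, 6.8]
width: 0.0369
```

```bash
python3 -c "
from h import *
delta([.5141+.0258*.05,.1886-.05,.0091],1.48)"
```

```text
t 11.4 pos [514.6 136.    9.1] delta mm [ 2.6  0.8 -0.1] rot [-0.    0.2   0.12] F [  0.5 -11.7   6.8] w 36.9 q [ 0.13  0.43  1.9  -0.    0.81  0.11]
```

{"method": "servo_tool", "body": {
  "steps": [
    [1,0,0,0,0,0],
    [2,0,0,0,0,0],
    [2,0,0,0,0,0]
  ]
}}

```text
clock: 11.7
position: [0.5146, 0.138, 0.0091]
ee_rot: [0.001, 0.697, 0.717, -0.001]
contact_force: [0.8, -11.6, 6.5]
width: 0.0365
```

{"method": "servo_tool", "body": {
  "steps": [
    [1,0,0,0,0,0],
    [2,0,0,0,0,0],
    [2,0,0,0,0,0]
  ]
}}

```text
clock: 12.0
position: [0.5145, 0.1396, 0.0091]
ee_rot: [0.001, 0.697, 0.717, -0.001]
contact_force: [0.6, -12.3, 5.0]
width: 0.0371
```

{"method": "servo_tool", "body": {
  "steps": [
    [1,0,0,0,0,0],
    [1,0,0,0,0,0],
    [1,0,0,0,0,0]
  ]
}}

```text
clock: 12.3
position: [0.5145, 0.1396, 0.0091]
ee_rot: [0.002, 0.697, 0.717, -0.002]
contact_force: [0.9, -17.5, 7.1]
width: 0.0371
```

At y = 139.6 mm it stopped advancing and the force rose to 17.5 N, which suggests it is at the stop. Holding here while the plunger sinks.

{"method": "servo_tool", "body": {
  "steps": [
    [0.5,0,0,0,0,0],
    [0.5,0,0,0,0,0],
    [0.5,0,0,0,0,0],
    [0.5,0,0,0,0,0],
    [0.5,0,0,0,0,0],
    [0.5,0,0,0,0,0],
    [0.5,0,0,0,0,0],
    [0.5,0,0,0,0,0]
  ]
}}

```text
clock: 13.1
position: [0.5146, 0.1396, 0.0091]
ee_rot: [0.002, 0.697, 0.717, -0.002]
contact_force: [1.2, -18.1, 6.9]
width: 0.0369
```

Run:
```python
from h import *
from rig import cams
im,d=cams.get_image("top")
cv2.imwrite("pics/t5.png",cv2.resize(im[140:240,190:340],(780,520),interpolation=3)[:,:,::-1])
im,d=cams.get_image("side")
cv2.imwrite("pics/s5.png",cv2.resize(im[150:230,260:360],(750,600),interpolation=3)[:,:,::-1])
delta([.5141+.0258*.05,.1886-.05,.0091],1.48)
```

```text
t 13.2 pos [514.5 139.6   9.1] delta mm [-1.1  0.8 -0. ] rot [-0.02  0.36  0.16] F [ -0.2 -18.2   7.4] w 36.9 q [ 0.14  0.44  1.9  -0.01  0.81  0.12]
```

View pics/s5.png

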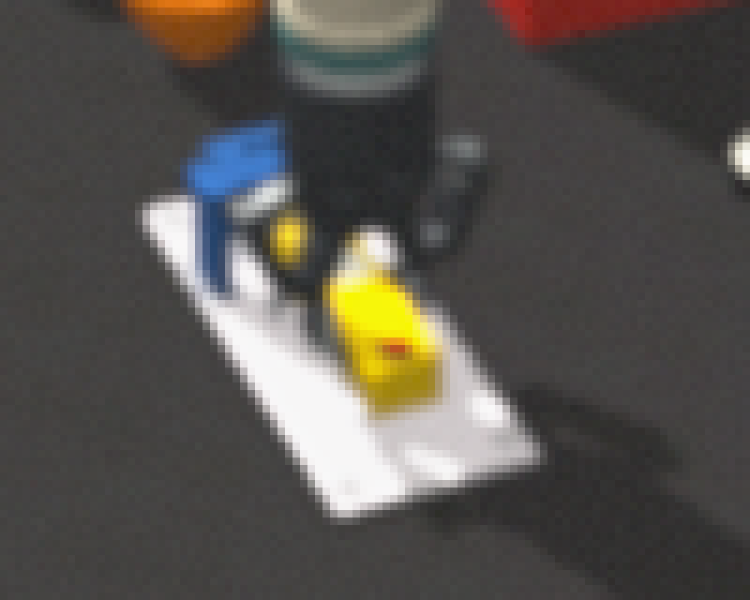

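View pics/t5.png

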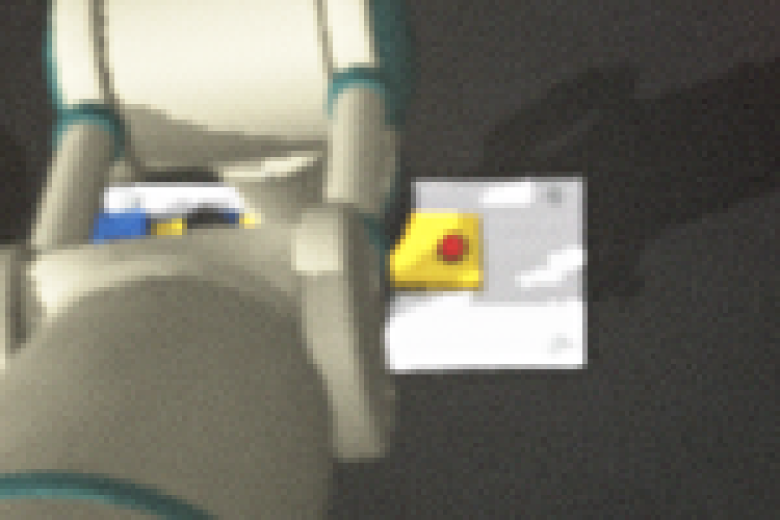

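The top view has the tail edge at x≈483 and the plate end at 585, about 55 mm apart, which is the fully home distance. The plunger itself is hidden, so I'll hold well beyond 5 s.

{"method": "servo_tool", "body": {
  "steps": [
    [0,0,0,0,0,0],
    [0,0,0,0,0,0],
    [0,0,0,0,0,0],
    [0,0,0,0,0,0],
    [0,0,0,0,0,0],
    [0,0,0,0,0,0],
    [0,0,0,0,0,0],
    [0,0,0,0,0,0]
  ]
}}

```text
clock: 14.0
position: [0.5145, 0.1396, 0.0091]
ee_rot: [0.002, 0.697, 0.717, -0.002]
contact_force: [0.5, -18.2, 7.0]
width: 0.0371
```

{"method": "servo_tool", "body": {
  "steps": [
    [0,0,0,0,0,0],
    [0,0,0,0,0,0],
    [0,0,0,0,0,0],
    [0,0,0,0,0,0],
    [0,0,0,0,0,0],
    [0,0,0,0,0,0],
    [0,0,0,0,0,0],
    [0,0,0,0,0,0]
  ]
}}

```text
clock: 14.8
position: [0.5145, 0.1396, 0.0091]
ee_rot: [0.002, 0.697, 0.717, -0.002]
contact_force: [0.7, -18.8, 6.3]
width: 0.0368
```

{"method": "servo_tool", "body": {
  "steps": [
    [0,0,0,0,0,0],
    [0,0,0,0,0,0],
    [0,0,0,0,0,0],
    [0,0,0,0,0,0],
    [0,0,0,0,0,0],
    [0,0,0,0,0,0],
    [0,0,0,0,0,0],
    [0,0,0,0,0,0]
  ]
}}

```text
clock: 15.6
position: [0.5146, 0.1396, 0.0091]
ee_rot: [0.002, 0.697, 0.717, -0.002]
contact_force: [0.8, -18.8, 6.4]
width: 0.0368
```

{"method": "servo_tool", "body": {
  "steps": [
    [0,0,0,0,0,0],
    [0,0,0,0,0,0],
    [0,0,0,0,0,0],
    [0,0,0,0,0,0],
    [0,0,0,0,0,0],
    [0,0,0,0,0,0],
    [0,0,0,0,0,0],
    [0,0,0,0,0,0]
  ]
}}

```text
clock: 16.4
position: [0.5146, 0.1396, 0.0091]
ee_rot: [0.002, 0.697, 0.717, -0.002]
contact_force: [1.1, -17.3, 7.4]
width: 0.0371
```

{"method": "servo_tool", "body": {
  "steps": [
    [0,0,0,0,0,0],
    [0,0,0,0,0,0],
    [0,0,0,0,0,0],
    [0,0,0,0,0,0],
    [0,0,0,0,0,0],
    [0,0,0,0,0,0],
    [0,0,0,0,0,0],
    [0,0,0,0,0,0]
  ]
}}

```text
clock: 17.2
position: [0.5145, 0.1396, 0.0091]
ee_rot: [0.002, 0.697, 0.717, -0.002]
contact_force: [0.4, -18.5, 6.1]
width: 0.0372
```

{"method": "servo_tool", "body": {
  "steps": [
    [0,0,0,0,0,0],
    [0,0,0,0,0,0],
    [0,0,0,0,0,0],
    [0,0,0,0,0,0],
    [0,0,0,0,0,0],
    [0,0,0,0,0,0],
    [0,0,0,0,0,0],
    [0,0,0,0,0,0]
  ]
}}

```text
clock: 18.0
position: [0.5146, 0.1396, 0.0091]
ee_rot: [0.002, 0.697, 0.717, -0.002]
contact_force: [0.8, -19.0, 6.2]
width: 0.0367
```

{"method": "servo_tool", "body": {
  "steps": [
    [0,0,0,0,0,0],
    [0,0,0,0,0,0],
    [0,0,0,0,0,0],
    [0,0,0,0,0,0],
    [0,0,0,0,0,0],
    [0,0,0,0,0,0],
    [0,0,0,0,0,0],
    [0,0,0,0,0,0]
  ]
}}

```text
clock: 18.8
position: [0.5146, 0.1396, 0.0091]
ee_rot: [0.002, 0.697, 0.717, -0.002]
contact_force: [0.7, -17.9, 5.7]
width: 0.0366
```

Run:
```python
from h import *
from rig import cams
im,d=cams.get_image("side");P=pts(d,cams.camera_model("side"))
cv2.imwrite("pics/s6.png",cv2.resize(im[155:205,270:330],(720,600),interpolation=3)[:,:,::-1])
im,d=cams.get_image("top");P=pts(d,cams.camera_model("top"))
cv2.imwrite("pics/t6.png",cv2.resize(im[165:205,190:270],(800,400),interpolation=3)[:,:,::-1])
k=(abs(P[...,0]-.515)<.015)&(abs(P[...,1]-.2186)<.012)&(P[...,2]<.12)&(P[...,2]>.05);print(k.sum(),np.sort(P[k][:,2])[::3].round(3))
z=np.load("top0.npz")["d"];P=pts(z,cams.camera_model("top"))
k=(abs(P[...,0]-.515)<.015)&(abs(P[...,1]-.2186)<.012)&(P[...,2]<.12)&(P[...,2]>.05);print(k.sum(),np.sort(P[k][:,2])[::3].round(3))
delta([.5141+.0258*.05,.1886-.05,.0091],1.48)
```

```text
34 [0.074 0.077 0.086 0.087 0.088 0.088 0.089 0.09  0.09  0.091 0.092 0.094]
93 [0.069 0.072 0.073 0.074 0.075 0.076 0.079 0.084 0.085 0.087 0.087 0.087
 0.088 0.088 0.088 0.088 0.089 0.089 0.089 0.089 0.09  0.09  0.09  0.09
 0.09  0.09  0.091 0.091 0.091 0.092 0.092]
t 18.9 pos [514.5 139.6   9.1] delta mm [-1.1  0.8 -0. ] rot [-0.02  0.36  0.16] F [  1.5 -17.7   6.1] w 36.7 q [ 0.14  0.44  1.9  -0.01  0.81  0.12]
```

View pics/t6.png

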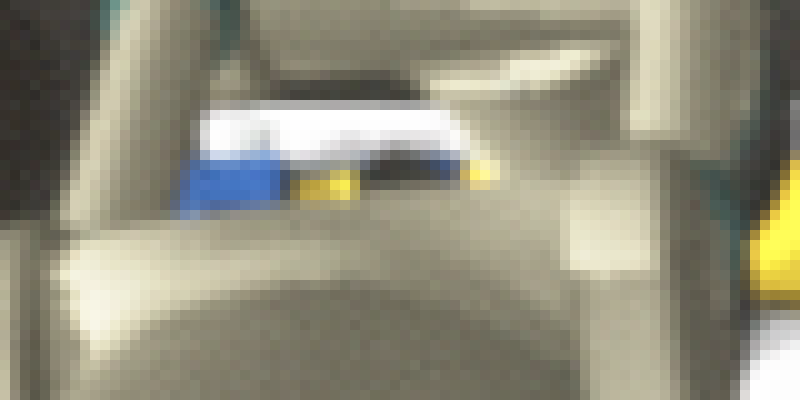

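View pics/s6.png

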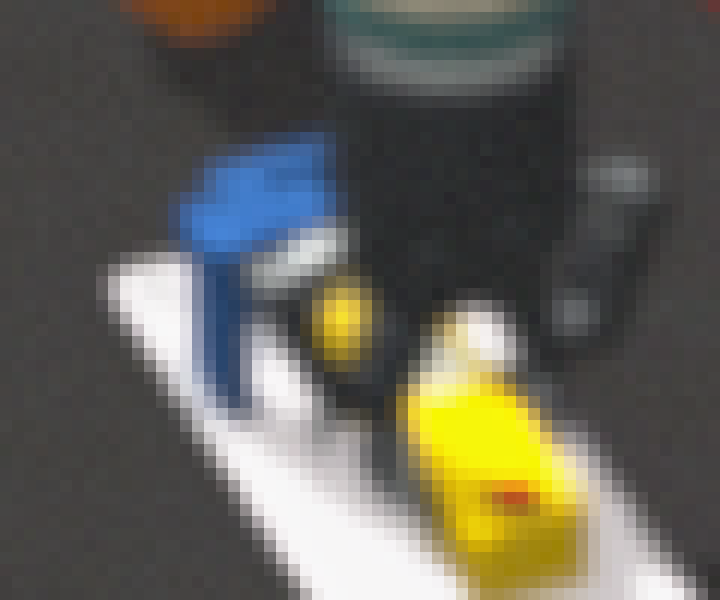

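The knob reads 0.089–0.090 m, the same as at rest, after about 6.5 s pressed home. The plunger is down, so I'll release.

{"method": "servo_tool", "body": {
  "steps": [
    [0,0,0,0,0,0],
    [0,0,0,0,0,0],
    [0,0,0,0,0,0],
    [-2,0,0,0,0,0],
    [-3,0,0,0,0,0],
    [-3,0,0,0,0,0],
    [-3,0,0,0,0,0],
    [-3,0,0,0,0,0]
  ],
  "hand": 0
}}

```text
clock: 19.7
position: [0.5145, 0.1405, 0.0088]
ee_rot: [-0.0, 0.698, 0.716, 0.0]
contact_force: [-0.3, -0.3, 0.7]
width: 0.0853
```

{"method": "servo_tool", "body": {
  "steps": [
    [0,0,0,0,0,0],
    [0,0,-8,0,0,0],
    [0,0,-20,0,0,0],
    [0,0,-40,0,0,0],
    [0,0,-65,0,0,0],
    [0,0,-100,0,0,0],
    [0,0,-140,0,0,0],
    [0,0,-180,0,0,0]
  ]
}}

```text
clock: 20.5
position: [0.5142, 0.1404, 0.1915]
ee_rot: [0.0, 0.698, 0.716, 0.0]
contact_force: [0.2, 0.3, -0.1]
width: 0.0855
```

{"method": "servo_tool", "body": {
  "steps": [
    [-40,0,0,0,0,0],
    [-80,0,0,0,0,0],
    [-120,0,0,0,0,0],
    [-160,0,0,0,0,0],
    [-200,0,0,0,0,0],
    [-240,0,0,0,0,0],
    [-280,0,0,0,0,0],
    [-280,0,0,0,0,0]
  ]
}}

```text
clock: 21.3
position: [0.5224, -0.1444, 0.19]
ee_rot: [0.002, 0.699, 0.715, -0.0]
contact_force: [0.3, 0.4, -0.2]
width: 0.0855
```

Run:
```python
from h import *
from rig import cams
im,d=cams.get_image("side")
cv2.imwrite("pics/s7.png",cv2.resize(im[145:225,260:360],(750,600),interpolation=3)[:,:,::-1])
cv2.imwrite("pics/s7f.png",im[:,:,::-1])
im,d=cams.get_image("top");m=cams.camera_model("top");P=pts(d,m)
f=7;big=cv2.resize(im[160:225,195:310],None,fx=f,fy=f,interpolation=3)[:,:,::-1].copy()
o=(.5141,.1886);c,s=np.cos(np.radians(1.48)),np.sin(np.radians(1.48))
for back,col in((0,(0,0,255)),(2,(255,0,0))):
  for L in([(-19,-90,30),(19,-90,30),(19,62,30),(-19,62,30)],[(-19,90,14),(19,90,14)]):
    L=np.array(L,float)+[0,-15-back,6];L/=1000
    W=np.stack([o[0]+L[:,0]*c-L[:,1]*s,o[1]+L[:,0]*s+L[:,1]*c,L[:,2]],-1)
    cv2.polylines(big,[((proj(W,m)+.5-[195,160])*f).round().astype(np.int32)],True,col,1)
cv2.imwrite("pics/t7.png",big)
k=(abs(P[...,0]-.515)<.015)&(abs(P[...,1]-.2186)<.012)&(P[...,2]<.12)&(P[...,2]>.05);print(k.sum(),np.sort(P[k][:,2])[::3].round(3))
delta([.5141+.0258*.05,.1886-.05,.0091],1.48)
```

```text
96 [0.071 0.073 0.073 0.074 0.074 0.075 0.078 0.081 0.082 0.085 0.086 0.087
 0.087 0.088 0.088 0.088 0.089 0.089 0.089 0.089 0.089 0.09  0.09  0.09
 0.09  0.09  0.091 0.091 0.091 0.092 0.092 0.093]
t 21.4 pos [ 521.7 -140.2  189.6] delta mm [2.788e+02 2.000e-01 1.806e+02] rot [ 0.05 -0.02 -0.1 ] F [-0.2  0.5  0.3] w 85.4 q [-0.39  0.25  1.65  0.    1.24 -0.42]
```

View pics/t7.png

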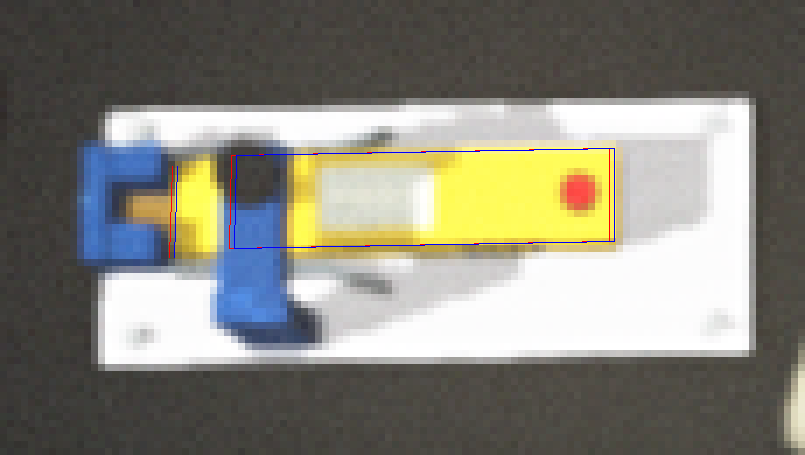

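View pics/s7.png

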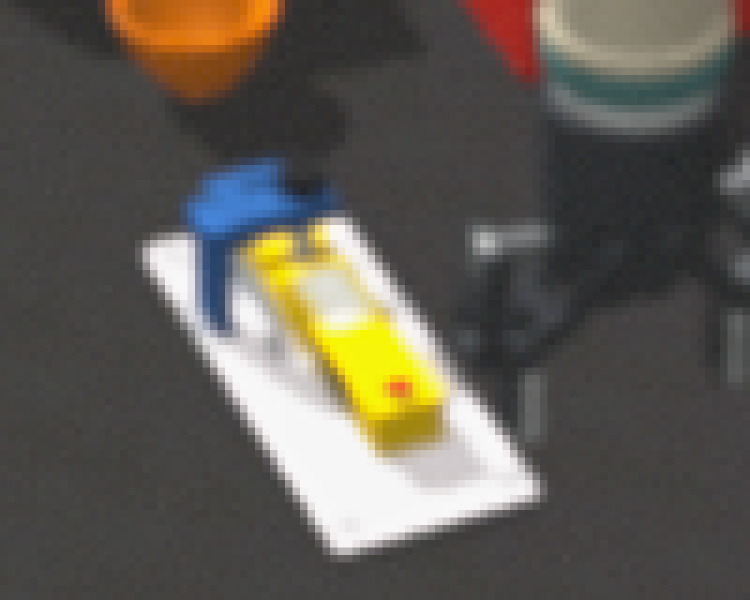

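View pics/s7f.png

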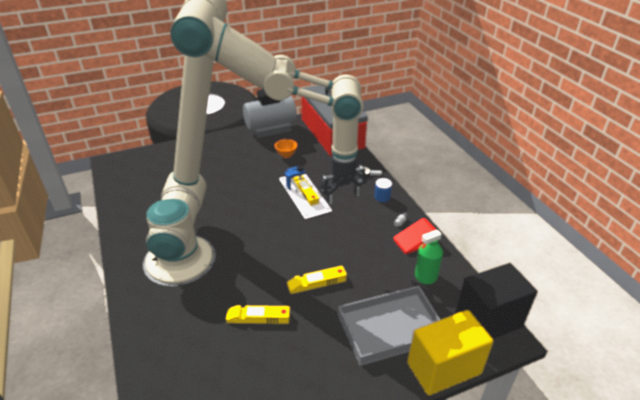

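The torch sits at the modelled docked position, with the plunger in the groove, no red band, and the knob at its rest height. The other objects haven't moved and the robot is clear, so I'm handing it in.

```bash
python3 -c "
from rig import sign_off
print(sign_off())"
```

```text
the job is handed in; nothing more can be done
None
```

The torch is docked and the job is handed in at about 21 s. I took the torch farthest to the robot's left, laid it lights up on the dock plate and slid it nose first under the plunger. I held it against the stop at about 18 N for roughly 6.5 s, then opened the gripper, lifted and drew clear.

**Last checks:**
- **Plunger:** its knob is back at its rest height of about 90 mm, its stem sits in the groove, and no red band shows.
- **Torch position:** it matches the modelled docked pose to within a pixel or so, about 3 mm. At that resolution the top picture cannot separate fully home from the expected 2 mm back-off.
- **Everything else:** in the last side picture the other objects look unmoved. The wrist force was near zero after release.

The plunger was mostly hidden while I held the torch, so before letting go I judged it down from the knob's height and the hold time. The push force read 25 N once, as the wedge lifted the damped plunger at 25 mm/s; it settled when I paused, and I finished more slowly. No checks failed or disagreed.

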